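Start a dough sheeter's holding-down screw square

TASK

The dough sheeter is being fixed down to the bench: one coach screw of its foot is already home, the other stands crooked in its hole. Take the socket driver from the tool block, set it fully down over the crooked screw's head without forcing it, and bring screw and driver upright over the hole before turning; then give the screw its first quarter turn clockwise with the driver, so that it stays standing square, and put the driver back upright in its pocket in the block. Press only lightly, and leave the other things on the bench where they are.

Things in the scene. Friction and masses are not known exactly. Their poses are not given: they have to be found in the camera images.
- coach_screw: The screw to start: zinc-plated M16 coach screw, standing in its pilot hole. Origin: the hole's mouth in the bench top (z=0), fixed; the screw leans about it. z = the screw's own axis, so its tilt is the lean: 5 to 9 deg at the start, any way, stops at 11 to 16. Friction holds it; about 1.2 N sideways at the head moves it. How the hex's flats point is not given: feel for it.
- screw_top (a point): Centre of the top of the leaning screw's head, 70 mm from the hole's mouth along the screw's axis (z). Head: regular hex, 24 mm across flats, 27.7 mm across corners, 10 mm high, flat-topped. Shank 16 mm thick.
- screw_turn (a joint): How far the screw has been turned in since the start (rad): clockwise from above is positive, 0 at the start, a quarter turn is 1.57. The thread takes it down 5 mm a full turn; turning it needs about 0.15 N m.
- driver_handle (a point): Socket driver, 0.25 to 0.45 kg, 168 mm long: dark wooden eight-sided handle, 30 mm across flats, 85 mm long, on a 12 mm steel shank with a socket below. The point: the handle's centre on the axis, 125 mm above the socket's mouth; z = the axis, towards the handle's end. Handle flats face x, y and the diagonals, so it can be gripped every 45 deg.
- driver_mouth (a point): Centre of the mouth (lower end) of the driver's socket; axes as the handle's. Socket 37 mm thick outside. A round flared lead-in (32 narrowing to 28 mm, 3 mm deep), then a hex bore 25.2 mm across flats. Wrongly turned on the head it stops with its mouth 3 mm below the head's top; rightly turned it drops until its floor is on the head, mouth 14.5 mm below the top. Turning play 5 deg either way.
- block_pocket (a point): Centre of the mouth of the driver's round pocket in the wooden tool block (180 x 75 x 50 mm, fixed, x along its length): 40 mm wide, 2 mm chamfer, 38 mm deep; mouth 50 mm above the bench. A small blue-handled screwdriver and two hex keys stand at the block's other end, 85 to 125 mm along -x, up to 125 mm above the bench.
- sheeter: Bench dough sheeter, fixed. Origin on the bench midway between its foot's two holes (60 mm to either side along x); the machine lies towards +y. Foot plate 8 mm thick; upright 60 mm from the holes; infeed table from y = 68 mm, up to 124 mm high; roller head from y = 270 mm, 315 mm high.
- home_screw: The foot's other coach screw, 120 mm from the leaning one: already home, its head's top only 20 mm above the bench. Not to be touched. Origin on its axis in the bench top.
- screw_tin: Open tin of spare screws, 110 x 80 x 35 mm, loose bystander. Origin at the centre of its underside.
- bench_scraper: Steel bench scraper with white grip, 120 x 150 mm, 22 mm high, loose bystander. Origin at the underside, mid-blade.
Not all that is in view belongs to the job. What is shaped like the part that bears driver_handle but blue or purple is not meant.

How it is judged:
By the outcome, as a careful person would: the job done as asked, in the order asked, and still so for the second after the job is handed in, with the robot touching nothing.
It also fails if it takes over 72 s, if anything falls off the work surface, if the arm or the gripper's body presses on something with over 40 N, if the wrist force passes 120 N, or if a joint passes its speed limit or range.

ROBOT

A 6-joint arm with a two-finger parallel gripper is mounted at the origin on the work surface. World frame = base frame: x ahead of the robot, y to its left, z up, the work surface at z = 0. Lengths are in mm, angles in rad, forces in N, time in s.
With the tool pointing down it reaches from about 350 to 950 mm from the base axis. Payload 17.4 kg.
Tool frame: the origin (TCP) lies at the very end of the fingers, on their centre line; the grasp point (between the pads) lies 19 mm behind it (ctrl.grasp_offset is the distance from the TCP to the grasp point, in mm); z points along the fingers, y is the direction in which the jaws open and shut (so a half turn about z gives the same grasp; the last joint's range is limited). The gripper opens to 93 mm and grips with 3 to 60 N. Pads are 15 mm wide; open, the fingers measure 128 mm over their backs; the gripper's body (75 mm by 188 mm) begins 65 mm behind the grasp point.
Start: joints at [-1.216, 0.116, 1.442, -0, 1.584, -0.038], TCP at [258.366, -623.602, 189.646] pointing down, gripper open.
Joint ranges: [-2.83, 2.83], [-0.83, 2.19], [0.07, 2.5], [-1.14, 4.28], [0.01, 3], [-2.97, 2.97]. Speed limits (rad/s): [1.89, 1.89, 2.22, 3.14, 3.14, 3.14].

INTERFACE

Orientations are given as [roll, pitch, yaw] about the fixed x, y, z axes, in that order (R = Rz(yaw) Ry(pitch) Rx(roll)).
In Python, from cell import ctrl gives the robot as it stands.
- The arm moves only by the tool apply_moves, never from a script. Its argument "increments" is one flat list of numbers, 4 for each row, row after row: the shift along the tool's x, y, z in m, then the turn about the tool's z in degrees. A call has 1 to 10 rows; each row shifts and turns the commanded pose from where the row before left it, along the tool's axes as they then stand; what a row does not reach is not made up. A row lasts 1/8 s, in which the tool goes at most 62.5 mm and 10.7 degrees, less where a joint would pass 70% of its speed; a pose out of reach is approached as far as the arm can. A call is refused whole if a number of a shift passes 0.0625 or a number of a turn 10.7, either way. A call with a gripper value outside its range is refused whole. "claw" is the finger opening in m, from 0 to 0.093, set as the call begins (left out, the last holds). The fingers move at their own pace and stop on an object; the grip force is fixed at half the most. Time passes only in rows, so rows that do not move let the fingers close. It gives the time, the measured TCP pose, the force and the opening at its end, in the units of the state.
- ctrl.read_state(): the state, without advancing time (a new reading comes with each control period).
- ctrl.grab_frame(name): name is "side" or "top" or "wrist"; returns a dict with "image" (480x640x3 uint8, red, green, blue), "fx", "fy", "cx", "cy" (pixels), "k1" (the pictures are not rectified: a ray, as slopes to the right and down, at radius r is drawn at 1 + k1 r^2 times it, then the intrinsics apply), "rvec" (rotation vector, rad) and "tvec" (3), from world to camera coordinates, as OpenCV has them. Camera axes: x right, y down, z forward; pixel columns grow to the right and rows downward; lengths in mm; the calibration is good to about 2 mm. A picture is of the moment at which its call begins. There is no depth.
- ctrl.close_job(): hands the job in, once; it reports no verdict.
The state is a dict: "time_s": time; "qpos": joint angles; "qvel": joint speeds; "effort": joint torques, N m; "eef_pos": TCP position; "eef_rot": TCP orientation; "ft_force": force on the tool from outside, world axes, zero at the start; "torque": the same for the moment, N m; "grip_width": finger opening in mm.
Only numpy, scipy, OpenCV 4.12 (cv2) and the standard library are available. Lean on these libraries where they do the work, as an engineer would, in place of code of your own. Each camera call takes 0.05 s, during which the arm holds its last target.

## Working session

There is one attempt and no reset: what is moved stays moved. The work goes in short steps, Python scripts to look and compute and a tool call to move; the robot and the scene stay as the last step left them, time stands still between calls to the robot, and variables do not carry over. Pictures are saved under pics/ and viewed, and the job is handed in when it is done.

Besides the shell and the picture viewer there is one more tool, called after ">>>" as name(argument=value, ...) on one line, values as JSON. apply_moves: Moves the arm, as the interface text tells. Its arguments: {"type":"object","properties":{"increments":{"type":"array"},"claw":{"type":"number"}},"required":["increments"]}

```bash
ls; mkdir -p pics; cat > h.py <<'E'
import numpy as np, cv2
from cell import ctrl
def grab(n,save=None):
    f=ctrl.grab_frame(n)
    if save: cv2.imwrite('pics/'+save+'.png',f['image'][:,:,::-1])
    return f
def K(f):
    return np.array([[f['fx'],0,f['cx']],[0,f['fy'],f['cy']],[0,0,1.]]), np.array([f['k1'],0,0,0,0.])
def proj(f,P):
    k,d=K(f); p,_=cv2.projectPoints(np.array(P,float).reshape(-1,3),np.array(f['rvec'],float),np.array(f['tvec'],float),k,d); return p.reshape(-1,2)
def ray(f,uv):
    k,d=K(f); n=cv2.undistortPoints(np.array([[uv]],float),k,d).reshape(2)
    R,_=cv2.Rodrigues(np.array(f['rvec'],float)); t=np.array(f['tvec'],float).reshape(3)
    o=-R.T@t; v=R.T@np.array([n[0],n[1],1]); return o,v/np.linalg.norm(v)
def onz(f,uv,z):
    o,v=ray(f,uv); return o+v*(z-o[2])/v[2]
def tri(rs):
    A=np.zeros((3,3));b=np.zeros(3)
    for o,v in rs:
        M=np.eye(3)-np.outer(v,v);A+=M;b+=M@o
    p=np.linalg.solve(A,b); return p,[float(np.linalg.norm((np.eye(3)-np.outer(v,v))@(p-o))) for o,v in rs]
def st():
    s=ctrl.read_state(); 
    for k in s: print(k,np.round(s[k],4).tolist())
E
python3 - <<'E'
from h import *
import pickle
F={n:grab(n,n+'0') for n in ['side','top','wrist']}
pickle.dump(F,open('f0.pkl','wb'))
for n in F:
    o,v=ray(F[n],(320,240)); print(n,o.round(),v.round(2),F[n]['fx'],F[n]['k1'])
st()
E
```

```text
pics
side [192. 578. 551.] [ 0.37 -0.77 -0.52] 444.11812101326154 -0.04218816447133527
top [ 408.  -96. 1140.] [ 0.14 -0.02 -0.99] 621.8167405189624 -0.05135615120777282
wrist [ 331. -594.  385.] [-0.26 -0.1  -0.96] 365.106233147527 -0.034507239705261546
time_s 0.15
qpos [-1.2158, 0.1164, 1.4421, -0.0, 1.584, -0.0378]
qvel [0.0013, -0.0016, -0.0036, 0.0008, -0.0002, -0.0005]
effort [0.0009, -72.1763, -62.2949, 0.0779, 0.0226, 0.0]
eef_pos [258.3178, -623.4195, 189.1098]
eef_rot [-3.1407, -0.0, 0.3928]
ft_force [0.0056, -0.3706, 0.2716]
torque [-0.0331, -0.0533, -0.0143]
grip_width 93.118
```

```bash
ls pics
```

```text
side0.png
top0.png
wrist0.png
```

View pics/side0.png

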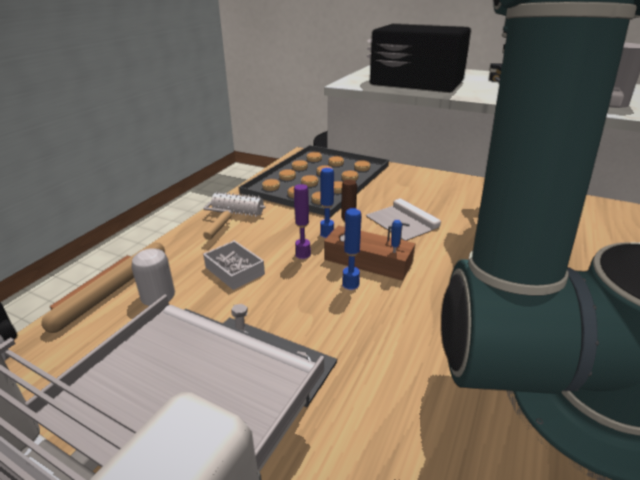

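View pics/top0.png

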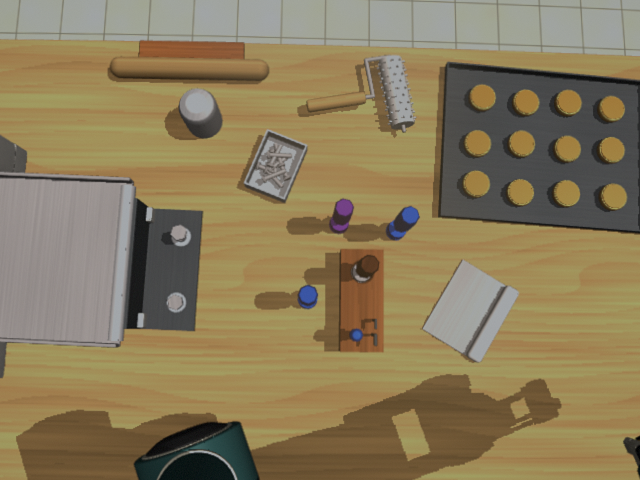

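View pics/wrist0.png

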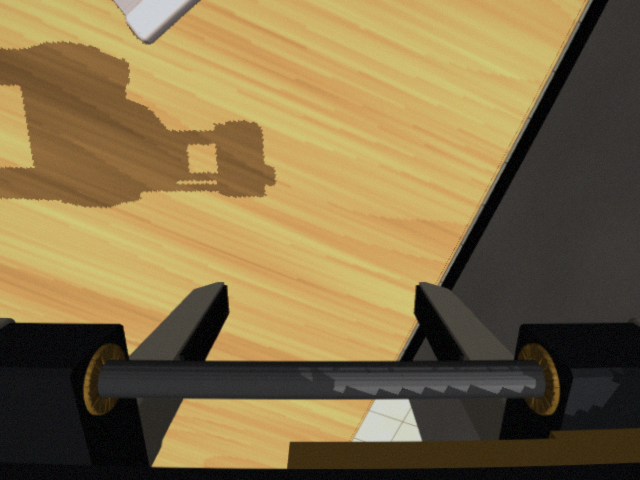

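```bash
python3 - <<'E'
from h import *
import pickle
F=pickle.load(open('f0.pkl','rb'))
t=F['top']['image'];s=F['side']['image']
a=cv2.resize(t[235:355,325:405],None,fx=5,fy=5,interpolation=cv2.INTER_CUBIC)[:600]
b=cv2.resize(s[160:280,310:390],None,fx=5,fy=5,interpolation=cv2.INTER_CUBIC)[:600]
cv2.imwrite('pics/c1.png',np.hstack([a,b])[:,:,::-1])
a=cv2.resize(t[205:325,130:210],None,fx=5,fy=5,interpolation=cv2.INTER_CUBIC)
b=cv2.resize(s[290:390,200:350],None,fx=2.6,fy=2.6,interpolation=cv2.INTER_CUBIC)
c=np.zeros((600,790,3),np.uint8);c[:600,:400]=a;c[:b.shape[0],400:790]=b
cv2.imwrite('pics/c2.png',c[:,:,::-1])
E
```

```text
(no output)
```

View pics/c1.png

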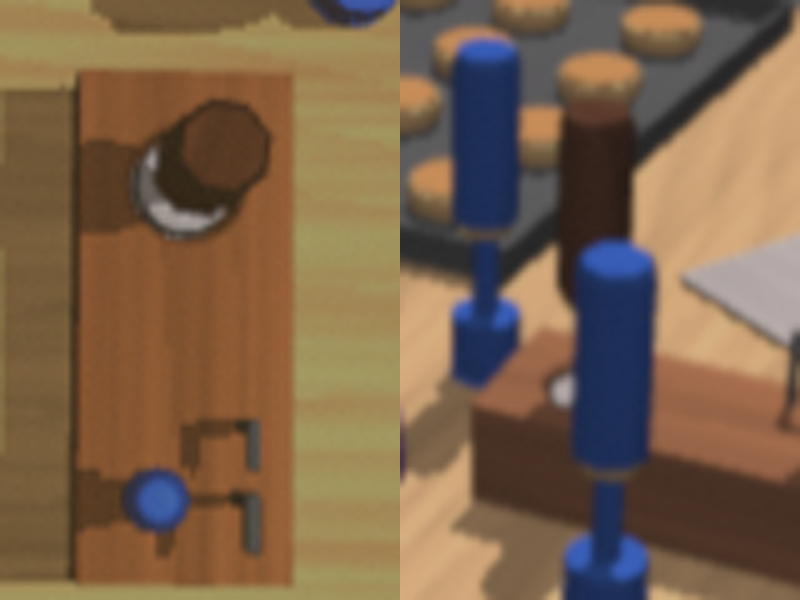

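View pics/c2.png

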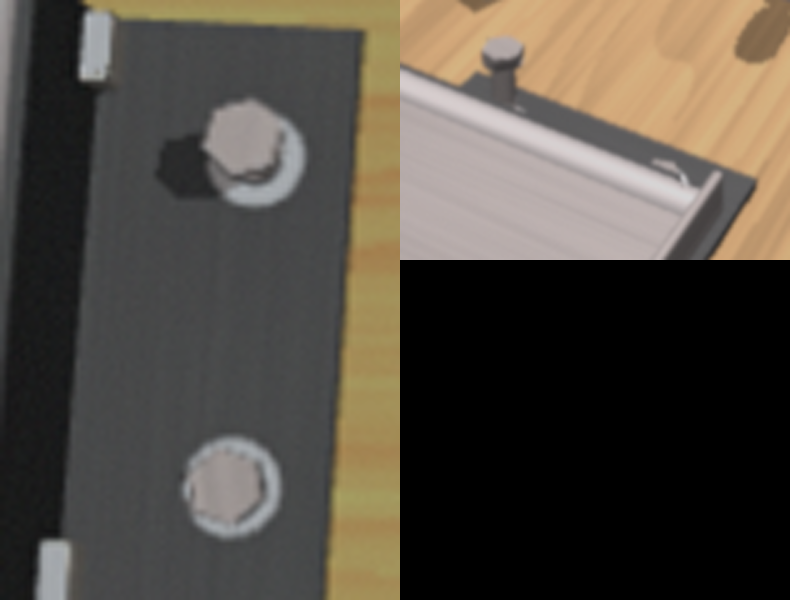

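```bash
python3 - <<'E'
from h import *
import pickle
F=pickle.load(open('f0.pkl','rb'));T=F['top'];S=F['side']
P=lambda u,z: onz(T,u,z).round(1)
# handle top octagon in crop approx center (227,142)
print('handle end',P((325+227/5,235+142/5),180))
# block corners z=50
c=[(325+x/5,235+y/5) for x,y in[(80,72),(293,73),(294,584),(78,580)]]
print('block',[P(u,50) for u in c])
print('screw top',P((130+247/5,205+137/5),69.5),'washer',P((130+255/5,205+162/5),10))
print('home top',P((130+227/5,205+486/5),20),'washer',P((130+233/5,205+487/5),10))
print('foot corners',[P((130+x/5,205+y/5),8) for x,y in[(363,31),(325,600)]])
for n,u in dict(purple=(343,208),blueR=(409,216),blueL=(308,291)).items(): print(n,P(u,168))
# octagon mask
im=T['image'];cr=im[235:300,340:395].astype(int)
hsv=cv2.cvtColor(im,cv2.COLOR_RGB2HSV)
for p in [(370,263),(360,272),(345,300)]: print(p,im[p[1],p[0]],hsv[p[1],p[0]])
# side rays: brown handle end centre
print('side proj', proj(S,[P((325+227/5,235+142/5),180)]))
E
```

```text
handle end [ 505.7 -196.9  180. ]
block [array([ 543. , -158.3,   50. ]), array([ 543.8, -234. ,   50. ]), array([ 365. , -234.4,   50. ]), array([ 365.7, -159.2,   50. ])]
screw top [565.6 123.2  69.5] washer [565.2 132.1  10. ]
home top [446.9 135.1  20. ] washer [446.9 135.   10. ]
foot corners [array([614.8,  95. ,   8. ]), array([407. , 100.7,   8. ])]
purple [ 594.8 -154.2  168. ]
blueR [ 583.8 -259.8  168. ]
blueL [ 462.1 -100.7  168. ]
(370, 263) [86 57 34] [ 13 154  86]
(360, 272) [52 39 24] [ 16 137  52]
(345, 300) [130  83  48] [ 13 161 130]
side proj [[348.13935628 180.92491203]]
```

>>> apply_moves(increments=[0,0,-0.011,-9.6,0,0,-0.011,-9.6,0,0,-0.011,-9.6,0,0,-0.011,-9.6,0,0,-0.011,-9.6,0,0,-0.011,-9.6,0,0,-0.011,-9.6])

```text
time_s: 1.02
eef_pos: [258.3, -623.5, 266.7]
eef_rot: [-3.141, -0.001, 1.571]
ft_force: [0.2, -0.6, -0.4]
grip_width: 93.4
```

>>> apply_moves(increments=[0.053,0.031,0,0,0.053,0.031,0,0,0.053,0.031,0,0,0.053,0.031,0,0,0.053,0.031,0,0,0.053,0.031,0,0,0.053,0.031,0,0,0.04,0.025,0,0,0,0,0,0])

```text
time_s: 2.15
eef_pos: [503.6, -211.4, 266.4]
eef_rot: [-3.141, -0.0, 1.569]
ft_force: [-0.8, -0.4, -0.4]
grip_width: 92.7
```

```bash
python3 - <<'E'
from h import *
import pickle
F={n:grab(n,n+'1') for n in ['top','wrist']}
pickle.dump(F,open('f1.pkl','wb'))
st()
W=F['wrist']; print(proj(W,[[505.7,-196.9,180],[565.4,123,69.5],[505,-196.5,50]]))
E
```

```text
time_s 2.25
qpos [-0.4488, -0.175, 1.6033, -0.0003, 1.7137, -0.4447]
qvel [-0.0298, -0.0024, 0.0014, -0.0009, -0.001, -0.0025]
effort [2.5939, -47.8115, -62.759, 0.1886, 0.0412, 0.1491]
eef_pos [502.4252, -213.7597, 266.4748]
eef_rot [-3.1412, 0.0001, 1.5667]
ft_force [-0.0388, -0.9077, 0.0674]
torque [0.0139, -0.0693, -0.025]
grip_width 92.7899
[[ 324.6989776   216.78785679]
 [ 391.90750759 -166.53752713]
 [ 323.10787956  191.59310054]]
```

View pics/wrist1.png

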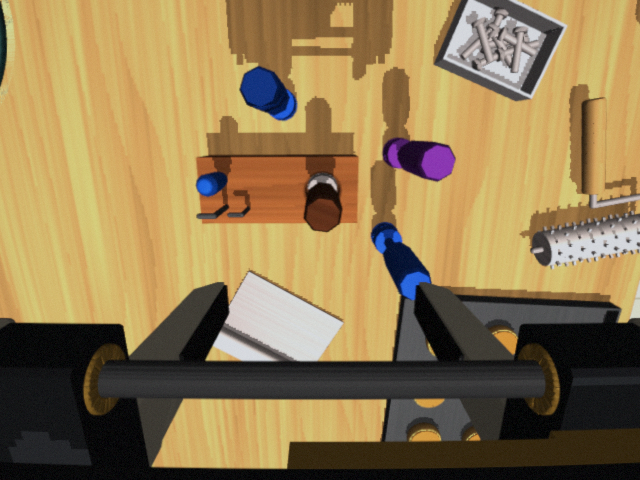

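```bash
python3 - <<'E'
from h import *
import pickle
F=pickle.load(open('f1.pkl','rb'))
w=F['wrist']['image'];t=F['top']['image']
a=cv2.resize(w[165:240,285:360],None,fx=8,fy=8,interpolation=cv2.INTER_CUBIC)
cv2.imwrite('pics/c3.png',a[:,:,::-1])
E
```

```text
(no output)
```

View pics/c3.png

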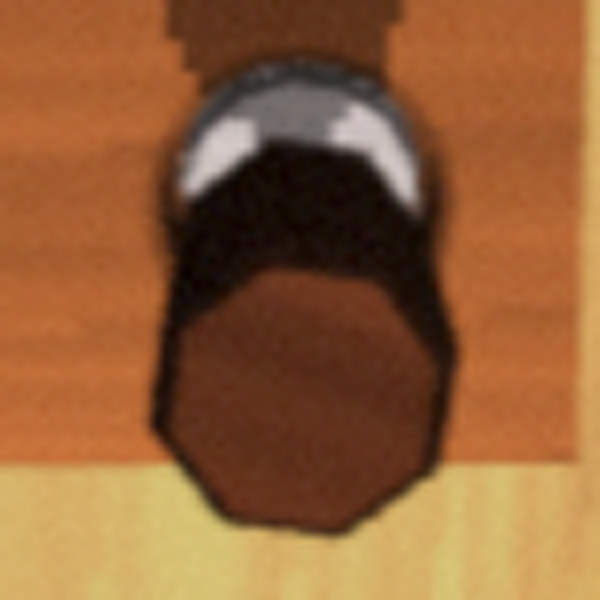

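```bash
python3 - <<'E'
from h import *
import pickle
W=pickle.load(open('f1.pkl','rb'))['wrist']
v=[(270,268),(378,280),(450,362),(436,470),(343,533),(222,520),(158,425),(178,325)]
P=np.array([onz(W,(285+(x-3.5)/8,165+(y-3.5)/8),180) for x,y in v])[:,:2]
c=P.mean(0);print(c, np.linalg.norm(P-c,axis=1).round(1))
a=np.degrees(np.arctan2(*(P-c).T[::-1]));print(a.round(1), (((a-22.5)+22.5)%45-22.5).round(1))
e=np.roll(P,-1,0)-P; print(((np.degrees(np.arctan2(e[:,1],e[:,0]))+22.5)%45-22.5).round(1))
# mouth centre estimate: block pocket rim ellipse
print(onz(W,(285+(303-3.5)/8,165+(185-3.5)/8),50))
E
```

```text
[ 504.05011057 -194.9800116 ] [13.4 13.8 14.8 14.9 14.2 14.8 14.7 14.4]
[ 104.4   58.7   14.4  -29.   -74.3 -123.7 -169.7  149.1] [ -8.1  -8.8  -8.1  -6.5  -6.8 -11.2 -12.2  -8.4]
[ -6.5  -3.8  -6.5 -10.   -6.4 -12.2 -11.9 -13.2]
[ 504.24460159 -192.07492229   50.        ]
```

>>> apply_moves(increments=[0.0178,0.0026,0,8.3,0,0,0.03,0,0,0,0.04,0,0,0,0.04,0,0,0,0.025,0,0,0,0.0135,0,0,0,0,0])

```text
time_s: 3.12
eef_pos: [504.7, -196.7, 117.9]
eef_rot: [-3.141, -0.0, 1.42]
ft_force: [0.6, 0.1, 0.3]
grip_width: 93.2
```

```bash
python3 - <<'E'
from h import *
W=grab('wrist','wrist2');S=grab('side','side2')
st()
E
```

```text
time_s 3.225
qpos [-0.418, -0.1487, 1.8172, -0.0, 1.4717, -0.2675]
qvel [0.0056, -0.0034, -0.0053, 0.0011, 0.0003, -0.0002]
effort [-0.2485, -47.2084, -59.6046, 0.0618, 0.0057, -0.0082]
eef_pos [505.4293, -196.5984, 119.2937]
eef_rot [3.1404, 0.0004, 1.4203]
ft_force [0.0266, -0.0992, 0.9109]
torque [-0.0617, -0.0293, -0.0258]
grip_width 92.7322
```

View pics/wrist2.png

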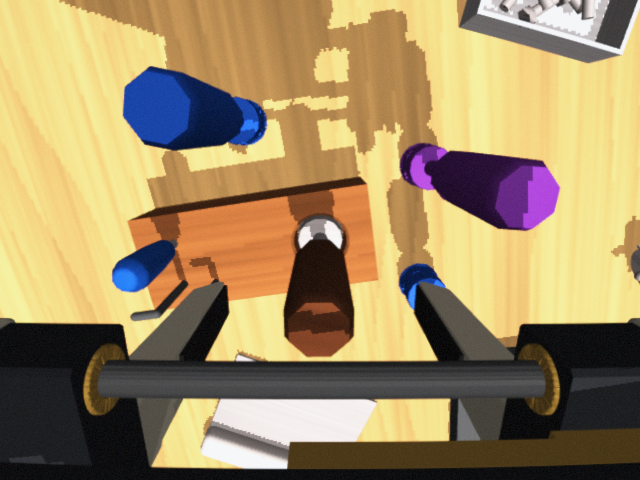

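View pics/side2.png

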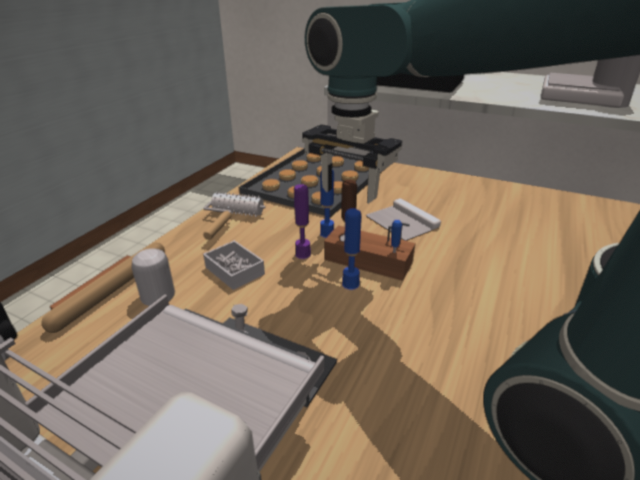

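>>> apply_moves(increments=[0,0,0,0,0,0,0,0,0,0,0,0,0,0,0,0,0,0,0,0], claw=0.02)

```text
time_s: 3.85
eef_pos: [505.2, -196.0, 118.1]
eef_rot: [-3.142, -0.0, 1.421]
ft_force: [-0.1, 0.1, -0.8]
grip_width: 47.5
```

>>> apply_moves(increments=[0,0,0,0,0,0,-0.002,0,0,0,-0.004,0,0,0,-0.004,0,0,0,0,0])

```text
time_s: 4.47
eef_pos: [505.3, -196.1, 128.5]
eef_rot: [3.141, 0.0, 1.421]
ft_force: [0.1, -0.1, -3.6]
grip_width: 29.8
```

```bash
python3 - <<'E'
from h import *
W=grab('wrist','wrist3')
st()
E
```

```text
time_s 4.525
qpos [-0.4173, -0.1533, 1.8067, 0.0, 1.488, -0.2673]
qvel [0.001, 0.0021, 0.0045, -0.0003, -0.0029, 0.0006]
effort [0.0009, -50.8112, -64.1453, 0.0748, 0.0768, 0.0001]
eef_pos [505.2077, -196.0871, 128.259]
eef_rot [3.1414, 0.0, 1.4208]
ft_force [-0.3716, -0.1405, -4.4531]
torque [-0.1233, -0.1361, -0.0202]
grip_width 29.8087
```

View pics/wrist3.png

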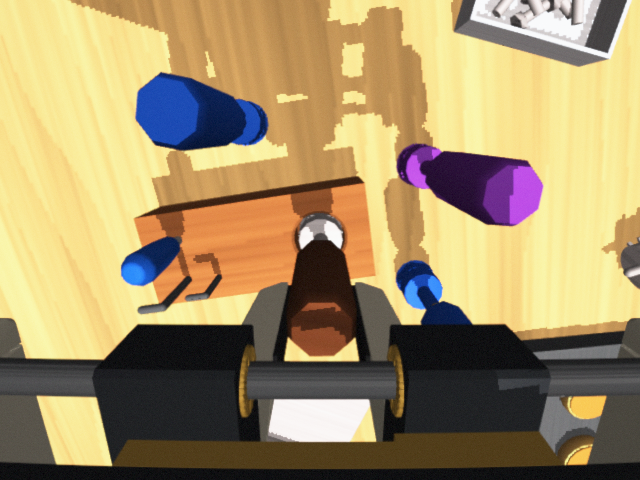

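>>> apply_moves(increments=[0,0,-0.02,0,0,0,-0.05,0,0,0,-0.05,0,0.01,0,-0.04,0,0.042,0.0015,-0.017,0,0.042,0.0015,0,0,0.042,0.0015,0,0,0.042,0.0015,0,0,0.04,0.0014,0,0,0,0,0,0])

```text
time_s: 5.78
eef_pos: [545.1, 20.6, 306.4]
eef_rot: [3.141, -0.001, 1.424]
ft_force: [-0.7, -0.8, -3.2]
grip_width: 29.8
```

```bash
python3 - <<'E'
from h import *
import pickle
W=grab('wrist','wrist4');T=grab('top','top4');S=grab('side','side4')
pickle.dump((W,T,S),open('f4.pkl','wb'))
st()
print(proj(W,[[565.4,123.2,69.5],[566,132,8]]))
E
```

```text
time_s 5.925
qpos [-0.0136, -0.1736, 1.5388, -0.0002, 1.7757, 0.1364]
qvel [-0.0152, -0.0021, 0.005, 0.0006, -0.0024, 0.0005]
effort [1.4907, -49.8137, -65.1307, 0.1488, 0.018, 0.0327]
eef_pos [544.9678, 18.0001, 305.9558]
eef_rot [3.1409, 0.0001, 1.4207]
ft_force [0.1308, -0.5111, -3.115]
torque [-0.051, -0.0739, -0.0191]
grip_width 29.7524
[[325.57089514 110.76368938]
 [324.48476512 106.5851845 ]]
```

View pics/wrist4.png

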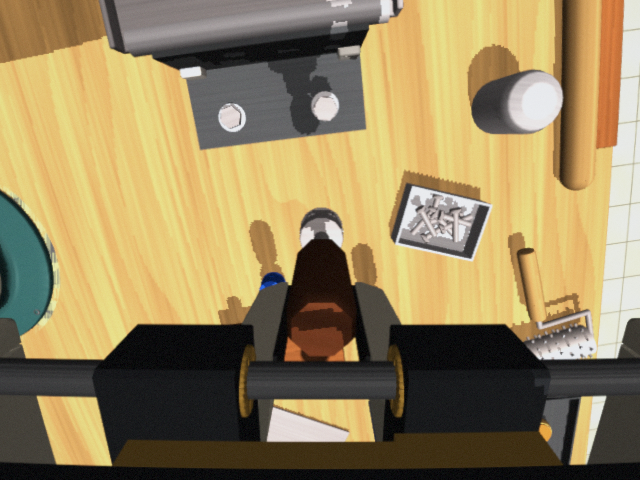

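View pics/side4.png

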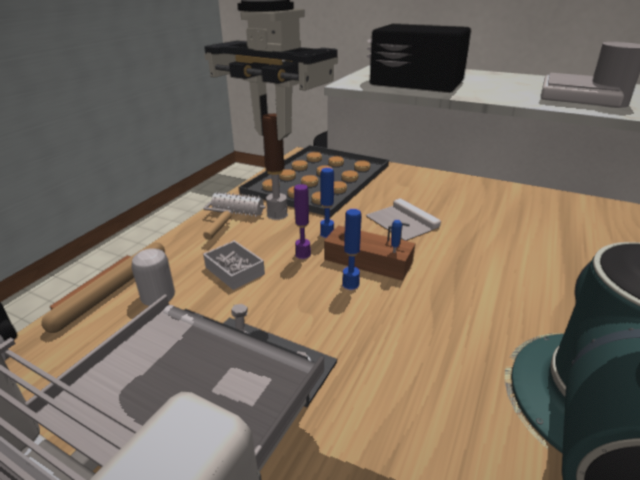

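```bash
python3 - <<'E'
from h import *
import pickle
W,T,S=pickle.load(open('f4.pkl','rb'))
p=[545,18,199];h=[545,18,324]; e=[545,18,367]
print('side',proj(S,[p,h,e]),'wrist',proj(W,[p,e]),'top',proj(T,[p,e]))
a=cv2.resize(W['image'][85:127,290:346],None,fx=7,fy=7,interpolation=cv2.INTER_CUBIC)
b=cv2.resize(S['image'][100:225,250:305],None,fx=4.7,fy=4.7,interpolation=cv2.INTER_CUBIC)
c=np.zeros((600,700,3),np.uint8);c[:a.shape[0],:a.shape[1]]=a;c[:b.shape[0],400:400+b.shape[1]]=b
d=cv2.resize(T['image'][215:255,155:210],None,fx=7,fy=7,interpolation=cv2.INTER_CUBIC)
c[300:580,:385]=d
cv2.imwrite('pics/c4.png',c[:,:,::-1])
E
```

```text
side [[277.32117042 213.92014639]
 [272.91778793 142.30569126]
 [271.23234906 114.57290537]] wrist [[321.29519713 232.63579822]
 [321.52064603 336.01493181]] top [[231.06845611 234.24866594]
 [215.4151625  214.68221133]]
```

View pics/c4.png

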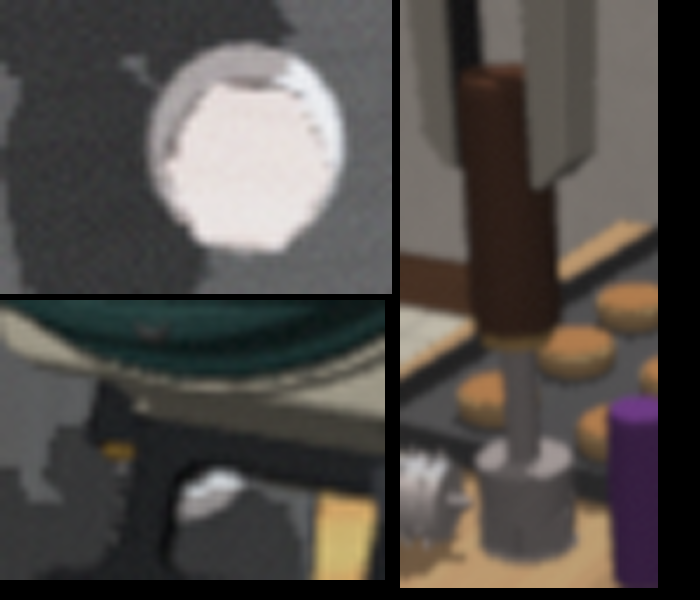

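View pics/top4.png

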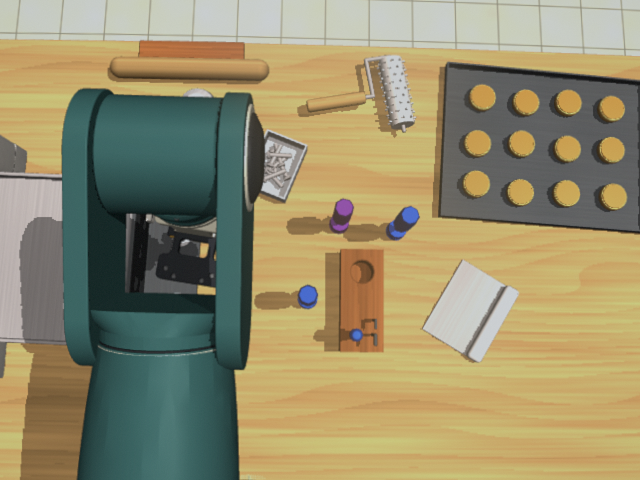

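```bash
python3 - <<'E'
from h import *
import pickle
W,T,S=pickle.load(open('f4.pkl','rb'))
q=lambda x,y:(290+(x-3)/7,85+(y-3)/7)
v=[(215,80),(300,85),(332,165),(285,252),(200,247),(165,160)]
P=np.array([onz(W,q(*a),69.5) for a in v])
c=P.mean(0);print('head',c.round(1),np.linalg.norm(P-c,axis=1).round(1))
a=np.degrees(np.arctan2(*(P-c)[:,:2].T[::-1]));print('corner ang mod60',(a%60).round(1))
e=np.roll(P,-1,0)-P;print('edge mod60',(np.degrees(np.arctan2(e[:,1],e[:,0]))%60).round(1))
print('washer',onz(W,q(247,147),10).round(1))
print('pocket',onz(T,(362,271.5),50).round(1))
F=pickle.load(open('f0.pkl','rb'))
# triangulate head centre: side image
print('side head pred',proj(F['side'],[c,[565.5,123,69.5]]))
st=[(240,309)]
print(tri([ray(F['side'],(240,309.5)),ray(F['top'],(179.4,232.4)),ray(W,q(249,166))]))
g=F['top']['image'][220:250,165:200]
cv2.imwrite('pics/c5.png',np.hstack([cv2.resize(g,(490,420),interpolation=cv2.INTER_CUBIC),cv2.resize(F['side']['image'][300:340,225:255],(300,420),interpolation=cv2.INTER_CUBIC)])[:,:,::-1])
E
```

```text
head [565.4 126.   69.5] [14.  14.5 13.2 14.5 14.8 13.5]
corner ang mod60 [44.8 48.2 51.8 45.1 49.2 48.2]
edge mod60 [48.5 45.  52.5 48.4 44.3 48. ]
washer [566.6 133.   10. ]
pocket [ 504.3 -195.7   50. ]
side head pred [[238.18357397 307.65503434]
 [239.15544124 306.59070819]]
(array([565.19928775, 124.72351729,  64.54293286]), [1.6353273352003022, 1.2611068509975567, 1.4897649651650078])
```

View pics/c5.png

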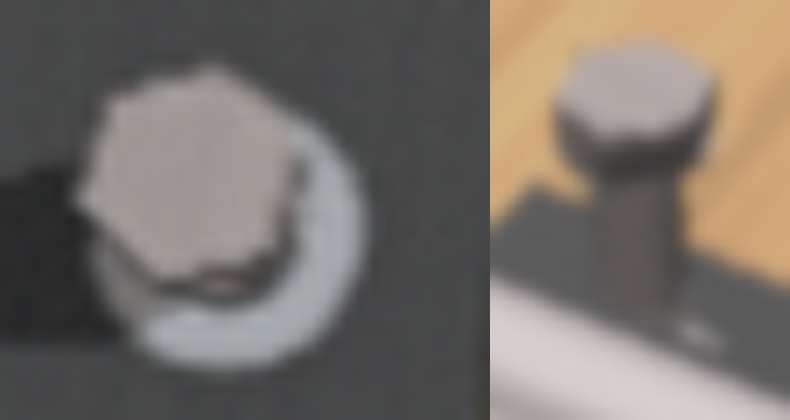

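```bash
python3 - <<'E'
from h import *
import pickle
W,T,S=pickle.load(open('f4.pkl','rb'))
cv2.imwrite('pics/c6.png',cv2.resize(W['image'][195:370,270:375],None,fx=3.4*1.6,fy=3.4,interpolation=cv2.INTER_CUBIC)[:,:,::-1])
print(proj(W,[[545,18,z] for z in (199,225,240,282,367)]))
ex=np.array([.149,.989,0])
for r in(18.5,): print(proj(W,[np.array([545,18,z])+s*r*ex for z in(199,225) for s in(1,-1)]))
E
```

```text
[[321.29519713 232.63579822]
 [321.31371884 241.10696773]
 [321.32593141 246.69468661]
 [321.36807584 265.99040437]
 [321.52064603 336.01493181]]
[[321.37152307 211.48934832]
 [321.22130091 253.09827902]
 [321.397121   218.25214599]
 [321.23320907 263.15331487]]
```

View pics/c6.png

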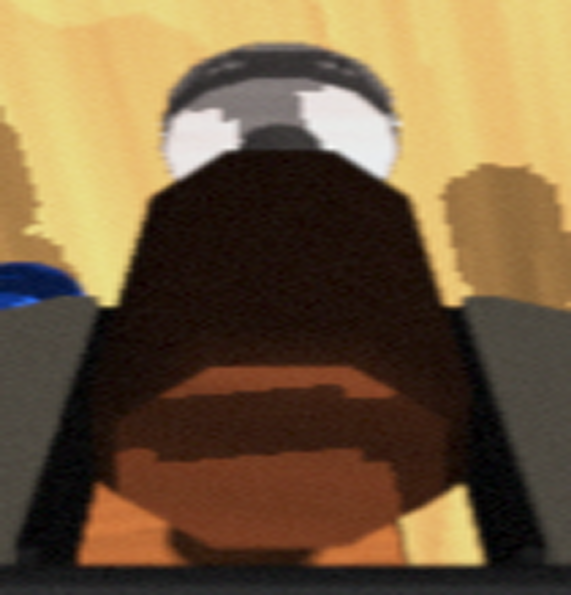

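>>> apply_moves(increments=[0.036,0.0014,0,0,0.036,0.0014,0.02,0,0.0352,0.0013,0.03,0,0,0,0.04,3.4,0,0,0.011,0,0,0,0,0,0,0,0,0])

```text
time_s: 6.8
eef_pos: [565.8, 123.3, 206.2]
eef_rot: [3.139, -0.001, 1.361]
ft_force: [0.5, -0.2, -3.9]
grip_width: 29.7
```

```bash
python3 - <<'E'
from h import *
import pickle
W=grab('wrist','wrist5');S=grab('side','side5')
pickle.dump((W,S),open('f5.pkl','wb'))
st()
cv2.imwrite('pics/c7.png',np.hstack([cv2.resize(W['image'][190:290,270:370],(400,400),interpolation=cv2.INTER_CUBIC),cv2.resize(S['image'][240:340,190:290],(400,400),interpolation=cv2.INTER_CUBIC)])[:,:,::-1])
E
```

```text
time_s 6.9
qpos [0.1709, -0.0985, 1.6316, 0.0, 1.6065, 0.3803]
qvel [0.0041, 0.0023, 0.0057, -0.0013, -0.0047, 0.0017]
effort [-0.1259, -56.2169, -64.8227, 0.0802, -0.0076, -0.0217]
eef_pos [565.6528, 123.4779, 205.7843]
eef_rot [3.1397, -0.0008, 1.3613]
ft_force [1.1481, 0.0221, -4.1053]
torque [-0.0416, -0.0844, -0.0114]
grip_width 29.7489
```

View pics/c7.png

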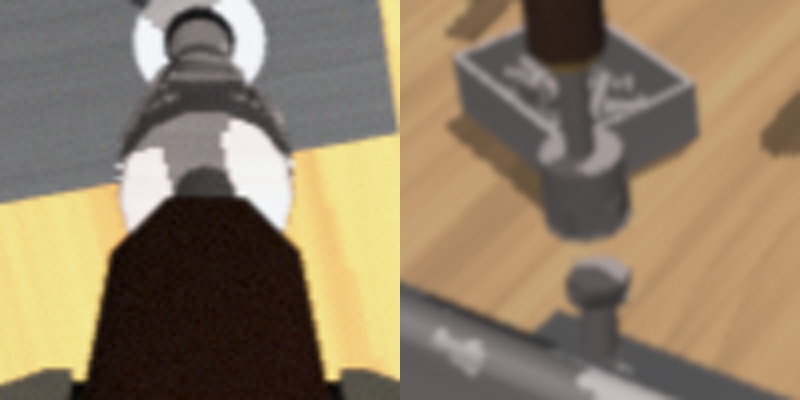

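View pics/side5.png

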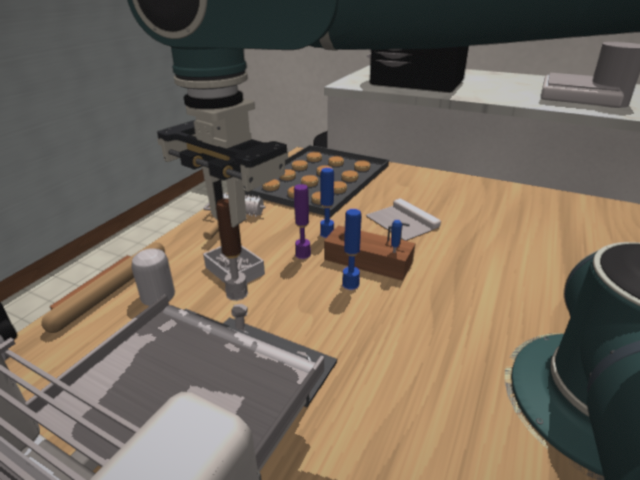

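```bash
python3 - <<'E'
from h import *
import pickle
W,S=pickle.load(open('f5.pkl','rb'))
print(proj(S,[[565,124,98.5],[565,124,69.5],[566,124,69.5],[565,125,69.5],[565,124,125],[565,124,140]]))
cv2.imwrite('pics/c8.png',cv2.resize(S['image'][275:335,215:265],(600,600*6//5)[:2],interpolation=cv2.INTER_CUBIC)[:600,:,::-1])
E
```

```text
[[237.27136635 293.34546062]
 [239.06059724 307.02518014]
 [238.5663421  306.85501411]
 [238.71803199 307.37542413]
 [235.5752323  280.32990457]
 [234.58819283 272.73422154]]
```

View pics/c8.png

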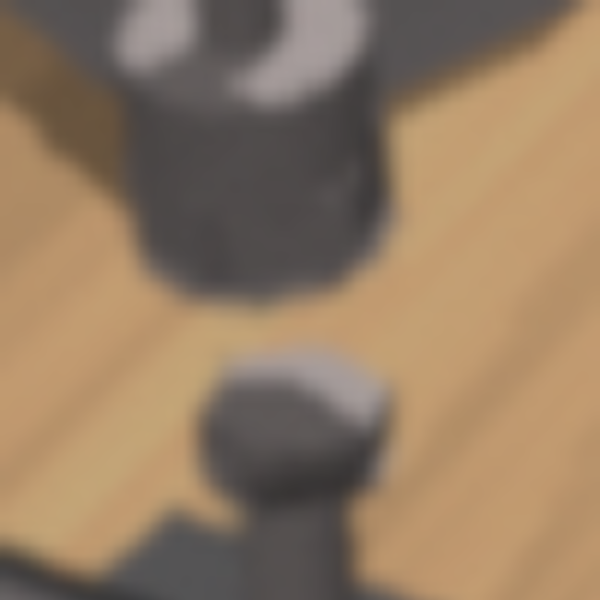

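>>> apply_moves(increments=[-0.0005,-0.0006,0.01,0,0,0,0.012,0,0,0,0.002,0,0,0,0.002,0,0,0,0,0])

```text
time_s: 7.52
eef_pos: [564.5, 123.4, 178.2]
eef_rot: [3.142, -0.0, 1.362]
ft_force: [0.4, 0.1, -3.7]
grip_width: 29.9
```

>>> apply_moves(increments=[0,0,0.001,0,0,0,0.001,0,0,0,0.001,0])

```text
time_s: 7.9
eef_pos: [564.5, 123.4, 175.1]
eef_rot: [3.142, -0.0, 1.362]
ft_force: [0.3, -0.6, -4.1]
grip_width: 29.9
```

>>> apply_moves(increments=[0,0,0.001,0,0,0,0.001,0])

```text
time_s: 8.15
eef_pos: [564.5, 123.4, 173.1]
eef_rot: [3.142, -0.0, 1.361]
ft_force: [0.6, 0.2, -4.3]
grip_width: 29.6
```

>>> apply_moves(increments=[0,0,0.001,0,0,0,0.001,0])

```text
time_s: 8.4
eef_pos: [564.5, 123.4, 171.1]
eef_rot: [3.142, -0.0, 1.361]
ft_force: [-0.5, -0.0, -4.6]
grip_width: 29.6
```

>>> apply_moves(increments=[0,0,0.001,0,0,0,0.0005,0])

```text
time_s: 8.65
eef_pos: [564.5, 123.4, 169.6]
eef_rot: [3.142, -0.0, 1.361]
ft_force: [0.7, 0.8, -4.4]
grip_width: 29.7
```

```bash
python3 - <<'E'
from h import *
import pickle
W=grab('wrist','wrist6');S=grab('side','side6')
pickle.dump((W,S),open('f6.pkl','wb'))
st()
cv2.imwrite('pics/c9.png',np.hstack([cv2.resize(W['image'][190:290,270:370],(400,400),interpolation=cv2.INTER_CUBIC),cv2.resize(S['image'][275:335,205:265],(400,400),interpolation=cv2.INTER_CUBIC)])[:,:,::-1])
E
```

```text
time_s 8.75
qpos [0.1711, -0.0898, 1.6817, 0.0001, 1.5497, 0.3804]
qvel [0.0009, 0.0005, -0.0017, 0.0008, 0.0008, -0.0005]
effort [-0.1866, -56.5712, -64.1198, -0.0657, 0.1474, -0.0033]
eef_pos [564.4333, 123.4311, 169.6127]
eef_rot [-3.1416, -0.0, 1.3615]
ft_force [0.0069, -0.7194, -4.5063]
torque [0.0862, -0.1631, 0.0072]
grip_width 29.6268
```

View pics/c9.png

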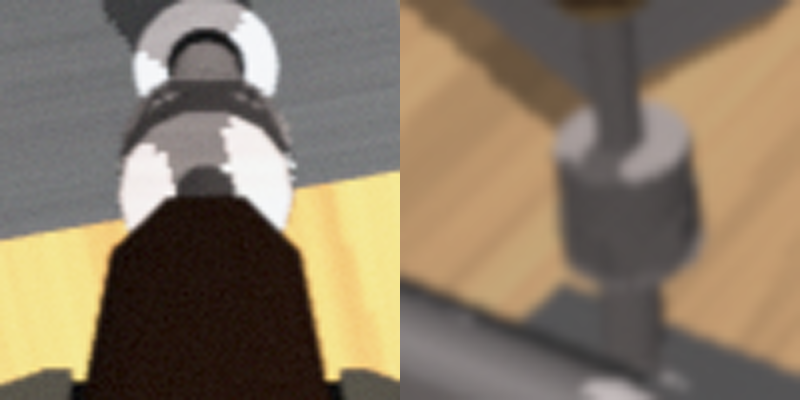

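>>> apply_moves(increments=[0,0,0.001,0,0,0,0.001,0])

```text
time_s: 9.0
eef_pos: [564.5, 123.4, 167.6]
eef_rot: [3.142, -0.0, 1.361]
ft_force: [-0.5, 0.4, -3.4]
grip_width: 29.7
```

>>> apply_moves(increments=[0,0,0.001,0,0,0,0.001,0])

```text
time_s: 9.25
eef_pos: [564.5, 123.4, 165.6]
eef_rot: [3.142, -0.0, 1.361]
ft_force: [-0.4, 0.5, -3.3]
grip_width: 29.6
```

>>> apply_moves(increments=[0,0,0.001,0,0,0,0.0005,0])

```text
time_s: 9.5
eef_pos: [564.4, 123.4, 164.1]
eef_rot: [3.142, -0.0, 1.362]
ft_force: [1.4, 1.3, -3.4]
grip_width: 29.7
```

>>> apply_moves(increments=[0,0,0.0005,0,0,0,0.0005,0])

```text
time_s: 9.75
eef_pos: [564.6, 123.5, 163.4]
eef_rot: [3.141, -0.0, 1.361]
ft_force: [-0.3, 1.6, 0.9]
grip_width: 29.9
```

>>> apply_moves(increments=[0,0,0.0005,0,0,0,0.0005,0])

```text
time_s: 10.0
eef_pos: [564.8, 123.5, 163.0]
eef_rot: [3.14, -0.001, 1.361]
ft_force: [-0.3, 1.0, 6.8]
grip_width: 29.8
```

>>> apply_moves(increments=[0,0,0.0005,0,0,0,0.0005,0])

```text
time_s: 10.25
eef_pos: [565.0, 123.5, 162.6]
eef_rot: [3.14, -0.001, 1.361]
ft_force: [-1.0, 0.7, 11.8]
grip_width: 29.6
```

```bash
python3 - <<'E'
from h import *
import pickle
W=grab('wrist','wrist7');S=grab('side','side7')
pickle.dump((W,S),open('f7.pkl','wb'))
st()
cv2.imwrite('pics/c10.png',np.hstack([cv2.resize(W['image'][190:290,270:370],(400,400),interpolation=cv2.INTER_CUBIC),cv2.resize(S['image'][275:335,205:265],(400,400),interpolation=cv2.INTER_CUBIC)])[:,:,::-1])
E
```

```text
time_s 10.35
qpos [0.1711, -0.0879, 1.691, 0.0001, 1.5361, 0.3804]
qvel [0.0009, 0.0016, -0.0004, 0.0001, 0.0001, -0.0]
effort [-0.5427, -47.9474, -55.3218, -0.4746, -0.3266, 0.0094]
eef_pos [564.9886, 123.5501, 162.7408]
eef_rot [3.1395, -0.001, 1.3615]
ft_force [-1.0656, 1.1506, 10.6231]
torque [0.3491, 0.2216, -0.0061]
grip_width 29.8598
```

View pics/c10.png

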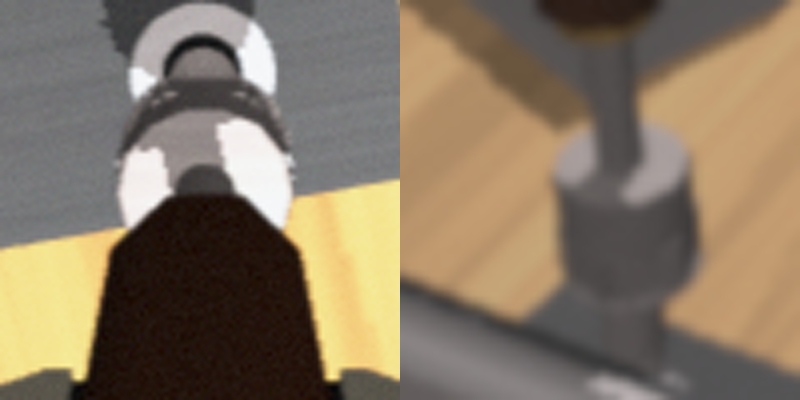

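>>> apply_moves(increments=[0,0,-0.0005,0,0,0,-0.0005,0,0.001,0,0,0,0.0015,-0.0002,0,0])

```text
time_s: 10.85
eef_pos: [565.0, 125.7, 163.0]
eef_rot: [3.14, 0.0, 1.361]
ft_force: [-0.8, -1.2, 6.9]
grip_width: 30.0
```

>>> apply_moves(increments=[0.0015,-0.0002,0,0,0.0015,-0.0002,0,0,0.001,-0.0002,0,0,0.001,0,0,0,0,0,0,0])

```text
time_s: 11.48
eef_pos: [565.5, 130.8, 162.7]
eef_rot: [3.141, 0.0, 1.361]
ft_force: [-0.4, -0.6, 5.7]
grip_width: 29.9
```

```bash
python3 - <<'E'
from h import *
import pickle
W=grab('wrist','wrist8');S=grab('side','side8');T=grab('top','top8')
pickle.dump((W,S,T),open('f8.pkl','wb'))
st()
cv2.imwrite('pics/c11.png',np.hstack([cv2.resize(W['image'][180:260,280:360],(400,400),interpolation=cv2.INTER_CUBIC),cv2.resize(S['image'][275:335,205:265],(400,400),interpolation=cv2.INTER_CUBIC)])[:,:,::-1])
E
```

```text
time_s 11.625
qpos [0.1835, -0.0822, 1.6858, -0.0004, 1.5372, 0.3929]
qvel [-0.0004, -0.0015, 0.0005, 0.002, 0.0006, -0.0]
effort [0.3503, -51.7788, -58.6725, 0.2826, -0.0676, 0.0028]
eef_pos [565.4539, 130.7745, 162.7073]
eef_rot [3.1407, 0.0, 1.3614]
ft_force [-0.9355, -0.7199, 6.0133]
torque [-0.1669, -0.0783, -0.0371]
grip_width 29.841
```

View pics/c11.png

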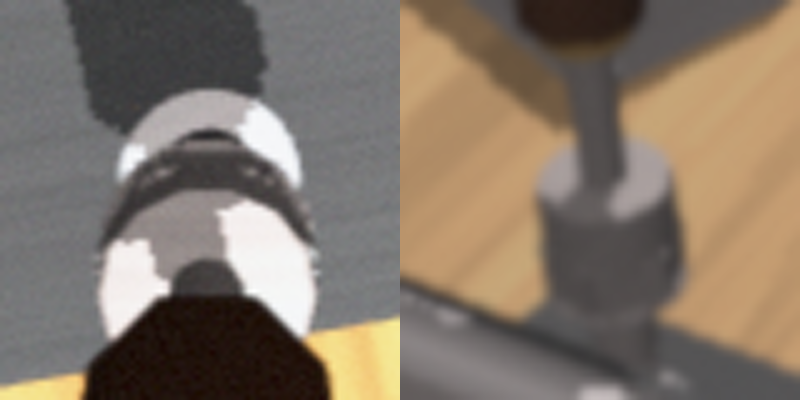

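```bash
python3 - <<'E'
from h import *
import pickle
W,S,T=pickle.load(open('f8.pkl','rb'))
x=np.array([.208,.978,0])
a=onz(W,(321.8,180+88/5-.4),9);print('washer ctr',(a-17.5*x).round(1))
for z,row in((55,146),(81,192)):
    b=onz(W,(321.5,180+row/5-.4),z);print('socket ctr z',z,(b-18.5*x).round(1))
w=W['image'];cv2.imwrite('pics/c12.png',cv2.resize(w[185:235,295:350],(770,600),interpolation=cv2.INTER_CUBIC)[:,:,::-1][:600])
W5=pickle.load(open('f5.pkl','rb'))[0]
cv2.imwrite('pics/c13.png',cv2.resize(W5['image'][185:235,295:350],(770,600),interpolation=cv2.INTER_CUBIC)[:,:,::-1][:600])
E
```

```text
washer ctr [566.8 133.4   9. ]
socket ctr z 55 [565.8 130.3  55. ]
socket ctr z 81 [565.3 128.3  81. ]
```

View pics/c12.png

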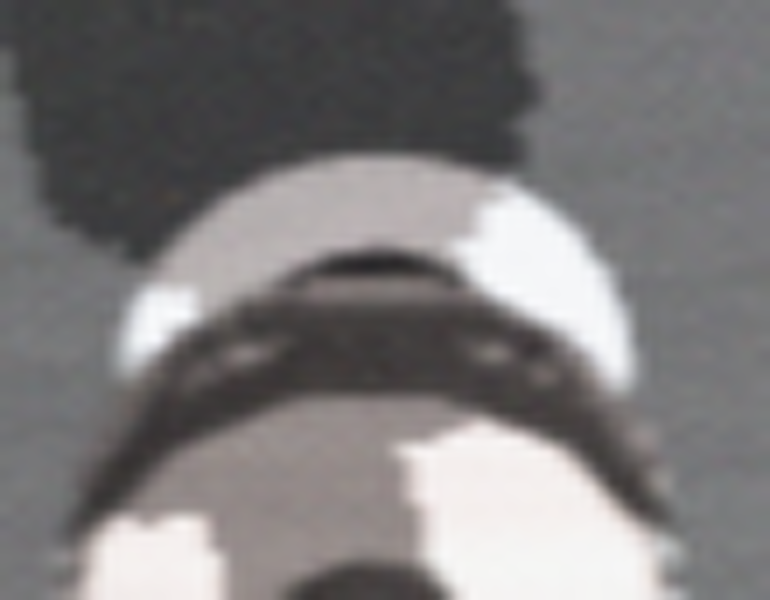

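View pics/c13.png

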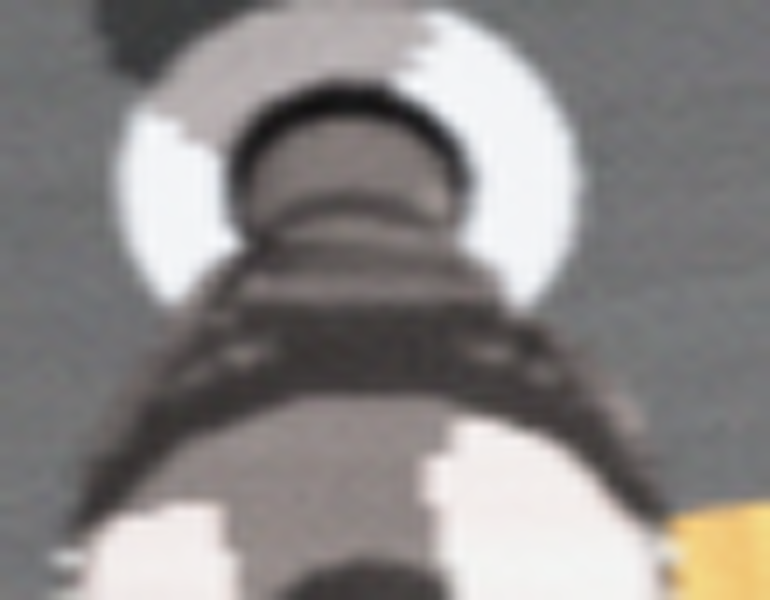

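```bash
python3 - <<'E'
from h import *
import pickle
A=[pickle.load(open('f4.pkl','rb'))[0],pickle.load(open('f5.pkl','rb'))[0],pickle.load(open('f8.pkl','rb'))[0]]
cv2.imwrite('pics/c14.png',np.hstack([cv2.resize(w['image'][190:260,300:344],(264,420),interpolation=cv2.INTER_CUBIC) for w in A])[:,:,::-1])
E
```

```text
(no output)
```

View pics/c14.png

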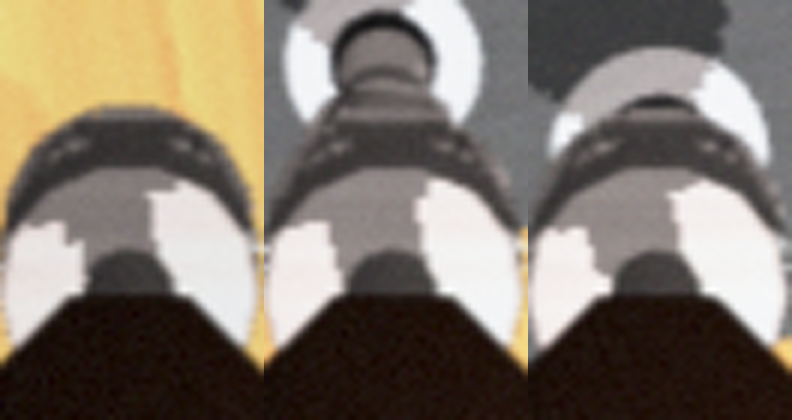

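```bash
python3 - <<'E'
from h import *
import pickle
W=pickle.load(open('f8.pkl','rb'))[0]
W5=pickle.load(open('f5.pkl','rb'))[0]
W4=pickle.load(open('f4.pkl','rb'))[0]
x=np.array([.208,.978,0])
for z in(53,55,57):
  b=onz(W,(300+132/6-.5,190+105/6-.5),z);print('mouth z',z,(b-18.5*x).round(1))
def wash(W,box):
    # ellipse fit on edges of bright washer + shadowed by manual pts
    pass
# washer pts manual from c12 (W8) and c13 (W5): scale 14 x 12, origin 295,185
p8=[(115,360),(135,300),(185,230),(260,175),(375,150),(480,170),(560,225),(615,300),(635,370)]
p5=[(160,300),(125,230),(115,180),(130,110),(180,50),(250,12),(450,15),(520,55),(565,110),(580,180),(570,240),(540,295)]
h5=[(230,190),(245,140),(290,95),(350,78),(410,95),(455,140),(470,190)]
def circ(W,pts,z):
    P=np.array([onz(W,(295+a/14-.5,185+b/12-.5),z)[:2] for a,b in pts])
    A=np.c_[2*P,np.ones(len(P))];s=np.linalg.lstsq(A,(P**2).sum(1),rcond=None)[0]
    return s[:2].round(1),round(float(np.sqrt(s[2]+s[:2]@s[:2])),1)
print(circ(W,p8,9),circ(W5,p5,9),circ(W5,h5,9))
E
```

```text
mouth z 53 [566.  131.5  53. ]
mouth z 55 [566.1 131.8  55. ]
mouth z 57 [566.2 132.2  57. ]
(array([566.2, 133. ]), 17.9) (array([566.3, 133.2]), 18.0) (array([566.6, 133.8]), 9.2)
```

>>> apply_moves(increments=[0.0008,0,-0.0002,0,0.0008,0,-0.0002,0,0,0,0,0])

```text
time_s: 12.0
eef_pos: [565.7, 132.3, 162.7]
eef_rot: [3.141, 0.0, 1.361]
ft_force: [0.7, -1.9, 4.8]
grip_width: 29.4
```

```bash
python3 - <<'E'
from h import *
import pickle
W=grab('wrist','wrist9');S=grab('side','side9')
pickle.dump((W,S),open('f9.pkl','wb'))
st()
cv2.imwrite('pics/c15.png',cv2.resize(S['image'][275:335,200:270],(700,600),interpolation=cv2.INTER_CUBIC)[:,:,::-1])
print(proj(S,[[566.5,132.5,z] for z in (8,45,55,87)]))
E
```

```text
time_s 12.1
qpos [0.1861, -0.0806, 1.6843, -0.0003, 1.5377, 0.3955]
qvel [-0.001, -0.0024, 0.0003, 0.0007, 0.0004, -0.0005]
effort [1.1956, -52.0305, -58.7466, 0.975, 0.0104, -0.003]
eef_pos [565.6204, 132.3599, 162.675]
eef_rot [3.1413, 0.0002, 1.3614]
ft_force [-0.2661, -1.5902, 6.1723]
torque [-0.6879, -0.2372, -0.043]
grip_width 29.8806
[[239.14425376 337.05249307]
 [236.91686845 320.92297748]
 [236.29626436 316.41600543]
 [234.25461138 301.54918257]]
```

View pics/c15.png

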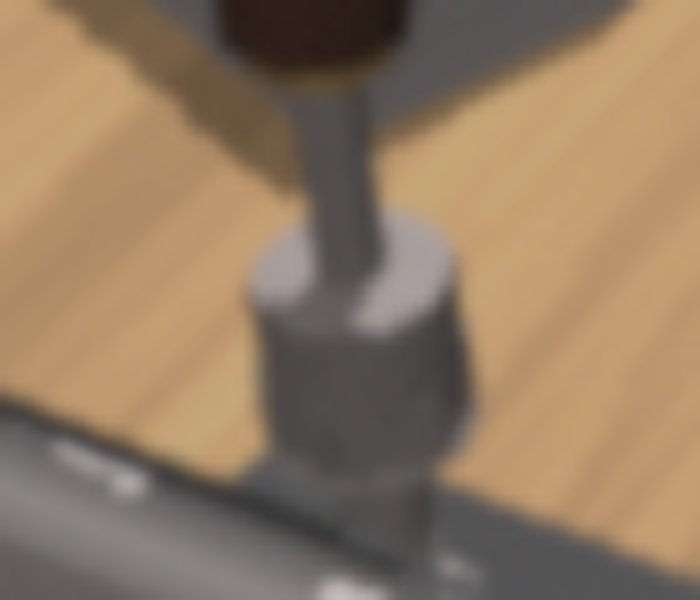

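>>> apply_moves(increments=[0,0,0,1.5,0,0,0,1.5])

```text
time_s: 12.35
eef_pos: [565.6, 132.4, 162.7]
eef_rot: [3.141, -0.0, 1.308]
ft_force: [0.5, -2.0, 5.0]
grip_width: 29.9
```

```bash
python3 -c "
from h import *
st()"|egrep 'force|torq|rot|pos'
```

```text
qpos [0.1861, -0.0806, 1.6843, -0.0001, 1.5376, 0.4487]
eef_pos [565.6495, 132.4114, 162.7016]
eef_rot [3.1413, -0.0, 1.3082]
ft_force [0.4653, -2.0077, 4.9917]
torque [-0.6139, -0.208, 0.051]
```

>>> apply_moves(increments=[0,0,0,1.5,0,0,0,1.5])

```text
time_s: 12.6
eef_pos: [565.7, 132.4, 162.7]
eef_rot: [3.141, 0.0, 1.256]
ft_force: [0.6, -1.5, 5.2]
grip_width: 29.9
```

```bash
python3 -c "
from h import *
st()"|egrep 'force|torq|rot|pos'
```

```text
qpos [0.1861, -0.0806, 1.6843, -0.0003, 1.5376, 0.501]
eef_pos [565.6539, 132.3674, 162.6998]
eef_rot [3.1412, 0.0001, 1.256]
ft_force [0.618, -1.5372, 5.1762]
torque [-0.7621, -0.2365, 0.0645]
```

>>> apply_moves(increments=[0,0,0,1.5,0,0,0,1.5])

```text
time_s: 12.85
eef_pos: [565.6, 132.3, 162.7]
eef_rot: [3.141, 0.0, 1.204]
ft_force: [0.0, -1.8, 5.2]
grip_width: 29.8
```

```bash
python3 -c "
from h import *
st()"|egrep 'force|torq|rot|pos'
```

```text
qpos [0.1861, -0.0806, 1.6843, -0.0003, 1.5377, 0.5533]
eef_pos [565.6316, 132.3273, 162.7052]
eef_rot [3.1412, 0.0002, 1.2036]
ft_force [0.0179, -1.8167, 5.1567]
torque [-0.7647, -0.0858, 0.1325]
```

>>> apply_moves(increments=[0,0,0,1.5])

```text
time_s: 12.98
eef_pos: [565.6, 132.3, 162.7]
eef_rot: [3.141, 0.0, 1.177]
ft_force: [-0.5, -1.5, 5.4]
grip_width: 30.0
```

```bash
python3 -c "
from h import *
st()"|egrep 'force|torq|rot|pos'
```

```text
qpos [0.1861, -0.0806, 1.6843, -0.0003, 1.5378, 0.5795]
eef_pos [565.62, 132.318, 162.7122]
eef_rot [3.1413, 0.0002, 1.1773]
ft_force [-0.4549, -1.498, 5.3896]
torque [-0.7611, -0.1001, 0.1309]
```

>>> apply_moves(increments=[0,0,0,1.5,0,0,0,1.5])

```text
time_s: 13.22
eef_pos: [565.6, 132.3, 162.6]
eef_rot: [3.141, 0.0, 1.125]
ft_force: [-1.1, -1.8, 4.9]
grip_width: 29.5
```

```bash
python3 -c "
from h import *
st()"|egrep 'force|torq|rot|pos'
```

```text
qpos [0.1861, -0.0805, 1.6843, -0.0003, 1.5378, 0.6318]
eef_pos [565.5651, 132.3283, 162.6155]
eef_rot [3.1414, 0.0003, 1.1251]
ft_force [-1.1117, -1.8137, 4.8668]
torque [-0.8026, -0.0287, 0.1623]
```

>>> apply_moves(increments=[0,0,0,5,0,0,0.0001,5,0,0,0,5,0,0,0.0001,5,0,0,0,5,0,0,0.0001,5,0,0,0,5,0,0,0,5])

```text
time_s: 14.22
eef_pos: [565.3, 132.5, 162.1]
eef_rot: [-3.141, 0.001, 0.425]
ft_force: [-1.7, -1.3, 3.5]
grip_width: 29.6
```

```bash
python3 - <<'E'
from h import *
import pickle
W=grab('wrist','wrist10');S=grab('side','side10')
pickle.dump((W,S),open('f10.pkl','wb'))
st()
cv2.imwrite('pics/c16.png',np.hstack([cv2.resize(W['image'][175:245,285:355],(400,400),interpolation=cv2.INTER_CUBIC),cv2.resize(S['image'][275:335,205:265],(400,400),interpolation=cv2.INTER_CUBIC)])[:,:,::-1])
E
```

```text
time_s 14.325
qpos [0.1862, -0.0803, 1.685, 0.0002, 1.5377, 1.3304]
qvel [-0.0004, 0.0006, -0.0, -0.0004, -0.0035, -0.0844]
effort [0.1614, -52.8339, -60.2782, 0.2585, -0.8323, 1.8055]
eef_pos [565.2917, 132.542, 162.1093]
eef_rot [-3.1412, 0.0006, 0.4266]
ft_force [-1.8216, -0.4018, 4.8428]
torque [-0.2204, 0.5279, 0.1154]
grip_width 29.7672
```

View pics/c16.png

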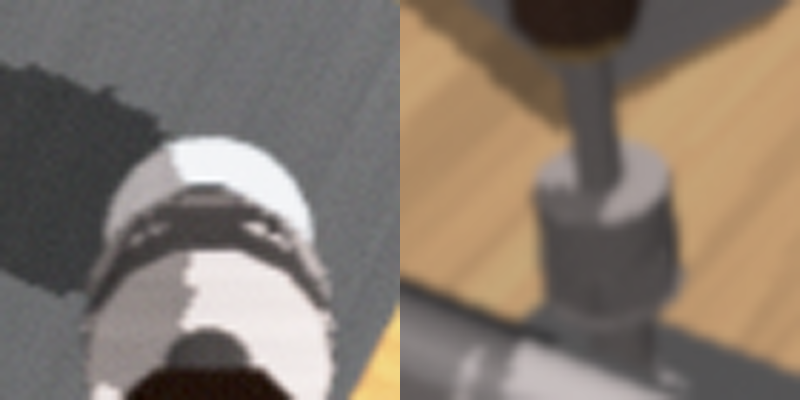

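>>> apply_moves(increments=[0,0,0,5,0,0,0.0001,5,0,0,0,5,0,0,0.0001,5,0,0,0,5,0,0,0.0001,5,0,0,0,5,0,0,0,5,0,0,0,5,0,0,0,2])

```text
time_s: 15.58
eef_pos: [565.3, 132.9, 161.7]
eef_rot: [-3.141, 0.001, -0.392]
ft_force: [-1.8, 2.3, 2.2]
grip_width: 29.3
```

>>> apply_moves(increments=[0,0,0,0,0,0,0,0])

```text
time_s: 15.82
eef_pos: [565.4, 132.6, 161.7]
eef_rot: [-3.141, 0.001, -0.391]
ft_force: [-1.2, 2.0, 0.5]
grip_width: 29.7
```

```bash
python3 - <<'E'
from h import *
import pickle
W=grab('wrist','wrist11');S=grab('side','side11')
pickle.dump((W,S),open('f11.pkl','wb'))
st()
cv2.imwrite('pics/c17.png',np.hstack([cv2.resize(W['image'][175:245,285:355],(400,400),interpolation=cv2.INTER_CUBIC),cv2.resize(S['image'][275:335,205:265],(400,400),interpolation=cv2.INTER_CUBIC)])[:,:,::-1])
E
```

```text
time_s 15.925
qpos [0.1862, -0.0802, 1.6854, 0.0003, 1.5367, 2.1485]
qvel [-0.0013, 0.0014, -0.0, -0.0002, -0.0, 0.005]
effort [-1.7225, -55.2548, -62.4604, -1.3038, -0.442, 0.087]
eef_pos [565.4529, 132.5836, 161.7718]
eef_rot [-3.1415, 0.0004, -0.3915]
ft_force [-1.7792, 1.7872, -0.3333]
torque [1.0069, 0.4628, 0.153]
grip_width 30.0172
```

View pics/c17.png

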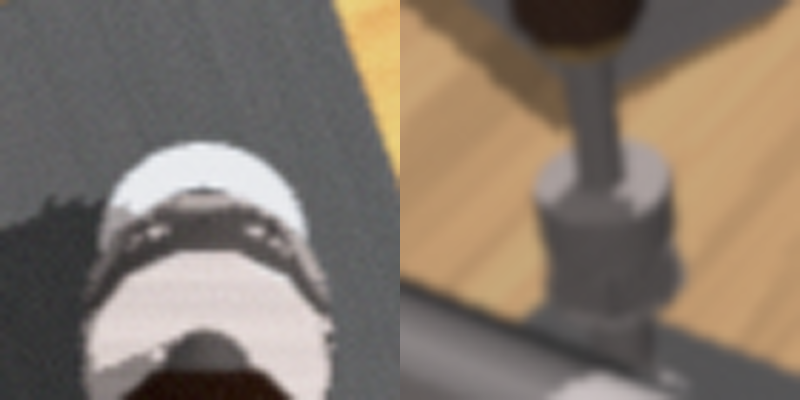

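>>> apply_moves(increments=[-0.0008,-0.0004,0,0,-0.0008,-0.0003,0,0,0,0,0,1,0,0,0,0])

```text
time_s: 16.42
eef_pos: [564.4, 133.6, 161.8]
eef_rot: [3.141, -0.0, -0.411]
ft_force: [-0.3, 0.6, -1.1]
grip_width: 29.6
```

```bash
python3 - <<'E'
from h import *
import pickle
W=grab('wrist','wrist12')
pickle.dump((W),open('f12.pkl','wb'))
st()
cv2.imwrite('pics/c18.png',np.hstack([cv2.resize(W['image'][175:245,285:355],(560,560),interpolation=cv2.INTER_CUBIC)])[:,:,::-1])
E
```

```text
time_s 16.475
qpos [0.1886, -0.0822, 1.6872, -0.0002, 1.5367, 2.1696]
qvel [0.0015, 0.0009, -0.0002, 0.0026, -0.0013, -0.0056]
effort [-0.2442, -56.3119, -63.254, -0.1737, 0.0173, 0.2421]
eef_pos [564.3471, 133.6146, 161.8639]
eef_rot [3.1414, -0.0001, -0.4101]
ft_force [0.3883, 0.9098, -2.4869]
torque [0.1985, -0.1136, 0.1356]
grip_width 29.8475
```

View pics/c18.png

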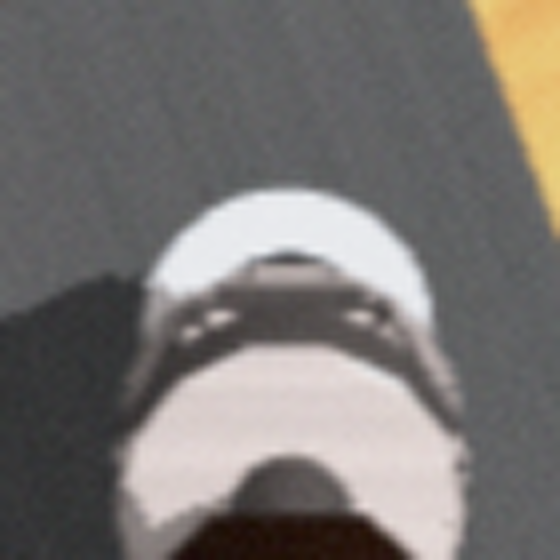

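>>> apply_moves(increments=[0,0,0,-2,0,0,0,-2,0,0,-0.001,0,0,0,-0.003,0,0,0,-0.003,0,0,0,-0.003,0,0,0,-0.004,0,0,0,-0.006,0,0,0,-0.01,0,0,0,-0.02,0])

```text
time_s: 17.73
eef_pos: [564.1, 133.7, 212.6]
eef_rot: [3.141, 0.001, -0.34]
ft_force: [0.8, -0.1, -3.7]
grip_width: 30.0
```

>>> apply_moves(increments=[-0.02,0,-0.04,0,-0.04,0,-0.04,0,-0.03,0,0,0,0,0,0,0])

```text
time_s: 18.23
eef_pos: [478.4, 164.4, 294.5]
eef_rot: [-3.14, -0.002, -0.339]
ft_force: [0.5, -0.2, -3.5]
grip_width: 29.6
```

```bash
python3 - <<'E'
from h import *
import pickle
W=grab('wrist','wrist13');S=grab('side','side13')
pickle.dump((W,S),open('f13.pkl','wb'))
st()
print(proj(W,[[566.3,133,69]]))
E
```

```text
time_s 18.325
qpos [0.2789, -0.2607, 1.6328, -0.0001, 1.7681, 2.1895]
qvel [-0.0104, 0.0234, 0.0027, 0.0002, -0.0048, -0.0007]
effort [0.9298, -45.099, -65.3795, 0.0224, 0.0413, 0.0556]
eef_pos [479.5532, 163.8061, 293.0056]
eef_rot [-3.1409, -0.0011, -0.3399]
ft_force [0.9932, 0.1387, -4.3441]
torque [0.0438, -0.002, 0.0073]
grip_width 30.0756
[[321.78793093 121.08896853]]
```

View pics/wrist13.png

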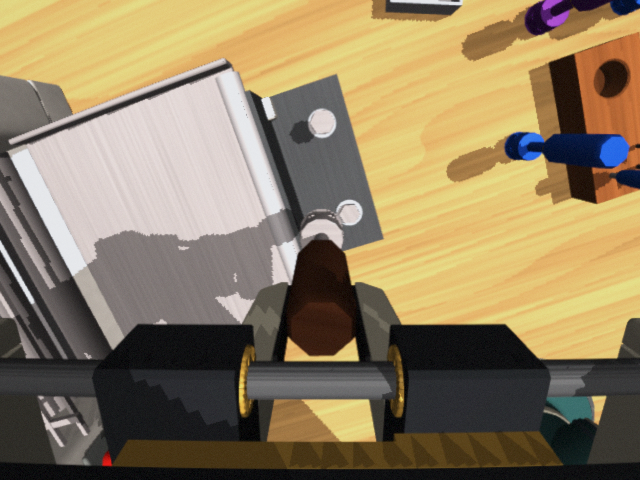

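```bash
python3 - <<'E'
from h import *
import pickle
W,S=pickle.load(open('f13.pkl','rb'))
cv2.imwrite('pics/c19.png',np.hstack([cv2.resize(W['image'][102:144,300:342],(420,420),interpolation=cv2.INTER_CUBIC),cv2.resize(S['image'][300:345,215:255],(370,420),interpolation=cv2.INTER_CUBIC)])[:,:,::-1])
E
```

```text
(no output)
```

View pics/c19.png

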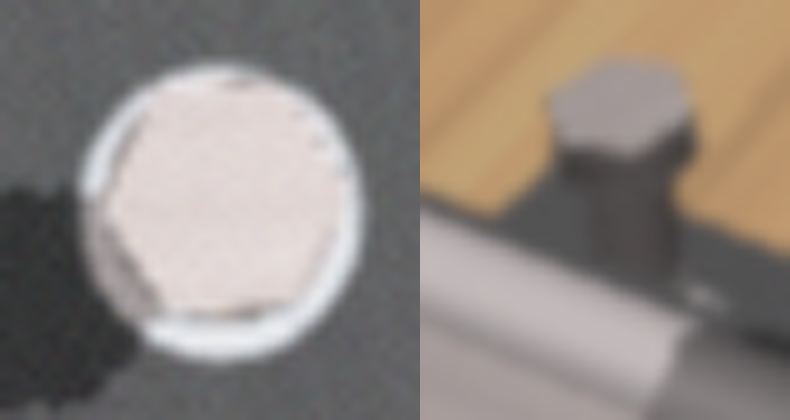

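```bash
python3 - <<'E'
from h import *
import pickle
W,S=pickle.load(open('f13.pkl','rb'))
q=lambda x,y:(300+x/10-.5,102+y/10-.5)
v=[(150,85),(290,85),(347,195),(295,310),(165,318),(105,205)]
P=np.array([onz(W,q(*a),68.5) for a in v]);c=P.mean(0);print(c.round(1),np.linalg.norm(P-c,axis=1).round(1))
a=np.degrees(np.arctan2(*(P-c)[:,:2].T[::-1]));print((a%60).round(1))
print('washer',onz(W,q(222,212),9).round(1))
E
```

```text
[565.8 132.9  68.5] [14.6 14.  13.4 14.  14.2 13.3]
[15.  10.3 13.  14.2 12.5 12.8]
washer [566.5 133.1   9. ]
```

>>> apply_moves(increments=[0,0,-0.003,-10.1,0,0,-0.003,-10.1,0,0,-0.003,-10.1,0,0,-0.003,-10.1,0,0,-0.003,-10.1,0,0,0,-10.1,0,0,0,-10.1,0,0,0,-10.1,0,0,0,-10.1,0,0,0,-10.0])

```text
time_s: 19.58
eef_pos: [480.1, 163.4, 306.9]
eef_rot: [-3.141, 0.0, 1.426]
ft_force: [0.3, 0.0, -3.8]
grip_width: 29.6
```

>>> apply_moves(increments=[-0.05,0.0112,0,0,-0.05,0.0112,0,0,-0.05,0.0112,0,0,-0.05,0.0112,0,0,-0.05,0.0112,0,0,-0.05,0.0112,0,0,-0.045,0.01,0,0,0,0,0,0,0,0,0,0])

```text
time_s: 20.7
eef_pos: [504.4, -189.3, 306.7]
eef_rot: [-3.141, -0.0, 1.42]
ft_force: [0.5, -0.1, -4.2]
grip_width: 29.8
```

```bash
python3 - <<'E'
from h import *
import pickle
W=grab('wrist','wrist14');S=grab('side','side14');T=grab('top','top14')
pickle.dump((W,S,T),open('f14.pkl','wb'))
st()
E
```

```text
time_s 20.85
qpos [-0.4047, -0.188, 1.5495, 0.0001, 1.78, -0.2556]
qvel [0.004, -0.005, 0.002, 0.0002, -0.0021, -0.0032]
effort [-0.7387, -48.1515, -64.936, 0.0567, 0.0299, 0.0054]
eef_pos [504.4169, -188.2936, 307.1015]
eef_rot [3.1415, -0.0, 1.4217]
ft_force [-0.0027, 0.7002, -4.2226]
torque [-0.0165, -0.08, 0.0013]
grip_width 29.7286
```

View pics/wrist14.png

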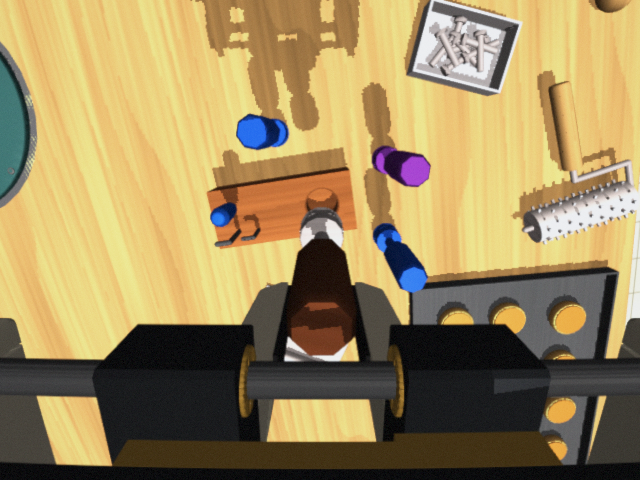

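View pics/top14.png

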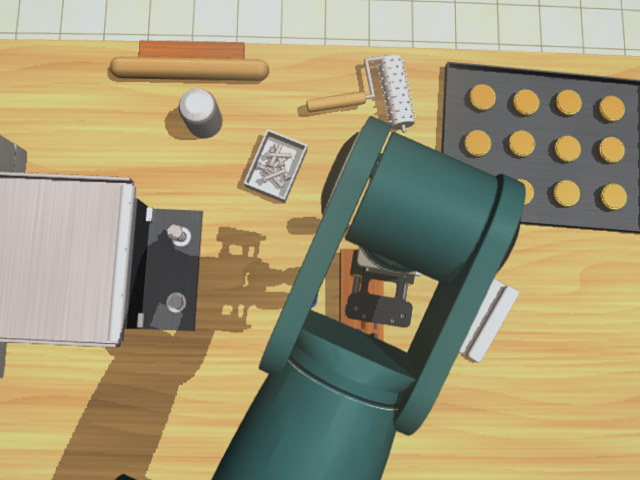

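>>> apply_moves(increments=[-0.0076,0.002,0.02,0,0,0,0.05,0,0,0,0.045,0,0,0,0.02,0,0,0,0,0])

```text
time_s: 21.48
eef_pos: [504.7, -196.5, 171.0]
eef_rot: [-3.14, -0.0, 1.421]
ft_force: [1.0, -0.6, -3.8]
grip_width: 30.0
```

```bash
python3 - <<'E'
from h import *
W=grab('wrist','wrist15');S=grab('side','side15')
st()
cv2.imwrite('pics/c20.png',np.hstack([cv2.resize(W['image'][180:250,285:355],(400,400),interpolation=cv2.INTER_CUBIC),cv2.resize(S['image'][200:270,310:380],(400,400),interpolation=cv2.INTER_CUBIC)])[:,:,::-1])
E
```

```text
time_s 21.575
qpos [-0.4184, -0.1711, 1.7487, 0.0, 1.5621, -0.2685]
qvel [-0.002, -0.005, -0.0122, -0.0, 0.0, 0.0005]
effort [-0.0049, -47.6459, -61.8516, 0.0747, 0.0007, -0.0051]
eef_pos [505.6958, -196.9315, 173.6065]
eef_rot [3.1397, 0.0005, 1.4209]
ft_force [0.3218, -1.1307, -3.7815]
torque [-0.0417, -0.1145, 0.022]
grip_width 29.5992
```

View pics/c20.png

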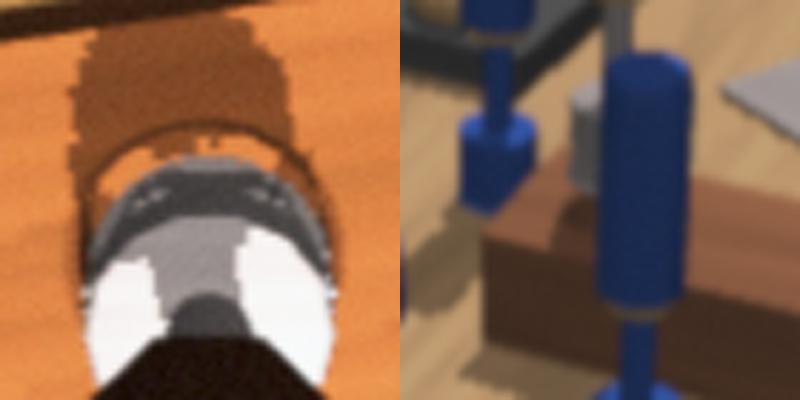

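```bash
python3 - <<'E'
from h import *
W=grab('wrist');s=ctrl.read_state();print(np.round(s['eef_pos'],1))
y=s['eef_rot'][2];x=np.array([np.cos(y),np.sin(y),0])
z=s['eef_pos'][2]-107
for r in (22,20): print('pocket',(onz(W,(285+206/5.71-.5,180+120/5.71-.5),50)-r*x).round(1))
print('mouth',(onz(W,(285+209/5.71-.5,180+156/5.71-.5),z)-18.5*x).round(1))
E
```

```text
[ 505.8 -197.   173.9]
pocket [ 505.5 -196.6   50. ]
pocket [ 505.8 -194.6   50. ]
mouth [ 506.1 -195.5   66.9]
```

>>> apply_moves(increments=[0.0003,-0.0004,0.005,0,0,0,0.005,0,0,0,0.004,0,0,0,0.004,0,0,0,0.004,0,0,0,0,0])

```text
time_s: 22.38
eef_pos: [504.7, -196.3, 149.6]
eef_rot: [-3.141, -0.0, 1.421]
ft_force: [-0.1, 0.3, -4.5]
grip_width: 29.9
```

>>> apply_moves(increments=[0,0,0.004,0,0,0,0.004,0,0,0,0.004,0])

```text
time_s: 22.75
eef_pos: [504.7, -196.3, 137.6]
eef_rot: [-3.141, -0.0, 1.421]
ft_force: [0.2, 0.3, -4.0]
grip_width: 29.8
```

In the pocket without contact (mouth ≈ 31 mm). Continuing gently to the floor.

>>> apply_moves(increments=[0,0,0.004,0,0,0,0.004,0,0,0,0.004,0,0,0,0.003,0])

```text
time_s: 23.25
eef_pos: [504.7, -196.3, 122.7]
eef_rot: [-3.141, -0.0, 1.421]
ft_force: [-0.1, 0.3, -3.8]
grip_width: 30.1
```

>>> apply_moves(increments=[0,0,0.001,0,0,0,0.001,0])

```text
time_s: 23.5
eef_pos: [504.8, -196.4, 121.0]
eef_rot: [3.141, 0.0, 1.421]
ft_force: [-0.2, -0.6, -4.1]
grip_width: 30.0
```

>>> apply_moves(increments=[0,0,0.0005,0,0,0,0.0005,0])

```text
time_s: 23.75
eef_pos: [504.8, -196.4, 120.0]
eef_rot: [3.141, 0.0, 1.421]
ft_force: [0.3, 0.3, -2.8]
grip_width: 29.9
```

>>> apply_moves(increments=[0,0,0.0005,0,0,0,0.0003,0])

```text
time_s: 24.0
eef_pos: [505.0, -196.4, 119.8]
eef_rot: [3.141, 0.0, 1.421]
ft_force: [-1.9, 0.0, 5.3]
grip_width: 30.0
```

>>> apply_moves(increments=[0,0,0,0,0,0,0,0,0,0,0,0,0,0,0,0,0,0,0,0], claw=0.093)

```text
time_s: 24.62
eef_pos: [504.8, -196.4, 119.1]
eef_rot: [-3.142, -0.0, 1.421]
ft_force: [-0.1, 0.9, 0.3]
grip_width: 75.0
```

```bash
python3 - <<'E'
from h import *
W=grab('wrist','wrist16');S=grab('side','side16')
st()
E
```

```text
time_s 24.725
qpos [-0.4181, -0.1492, 1.818, 0.0, 1.4728, -0.2681]
qvel [-0.0003, 0.0001, 0.0001, 0.0028, 0.0005, -0.0015]
effort [-0.0023, -48.4453, -61.0544, 0.0713, 0.0352, -0.0001]
eef_pos [504.7758, -196.3431, 119.1483]
eef_rot [3.1416, -0.0, 1.4208]
ft_force [-0.1781, 0.2852, 0.5906]
torque [0.0252, -0.0658, -0.0251]
grip_width 83.1718
```

View pics/wrist16.png

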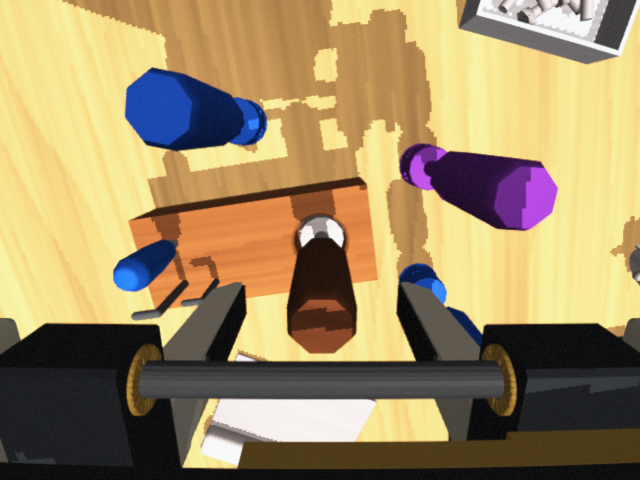

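>>> apply_moves(increments=[0,0,0,0,0,0,-0.03,0,0,0,-0.05,0,0,0,-0.05,0,0,0,-0.05,0,-0.06,-0.01,0,0,-0.06,-0.01,0,0,-0.06,-0.01,0,0,-0.06,-0.01,0,0,0,0,0,0])

```text
time_s: 25.98
eef_pos: [427.7, -430.7, 298.1]
eef_rot: [-3.14, -0.001, 1.417]
ft_force: [0.1, 0.2, -0.1]
grip_width: 93.0
```

```bash
python3 - <<'E'
from h import *
import pickle
T=grab('top','top17');S=grab('side','side17')
st()
t=T['image'];s=S['image']
c=np.hstack([cv2.resize(t[215:275,150:210],(400,400),interpolation=cv2.INTER_CUBIC),cv2.resize(s[290:350,205:265],(400,400),interpolation=cv2.INTER_CUBIC)])
cv2.imwrite('pics/c21.png',c[:,:,::-1])
E
```

```text
time_s 26.075
qpos [-0.8261, -0.0415, 1.4285, 0.0003, 1.7552, -0.6749]
qvel [0.032, -0.0188, 0.0079, 0.0005, 0.0008, 0.003]
effort [-2.9048, -57.1113, -62.7329, -0.0931, -0.0114, -0.151]
eef_pos [429.1811, -427.8336, 298.8539]
eef_rot [-3.1413, -0.0006, 1.4196]
ft_force [-0.112, 0.2685, 0.5573]
torque [-0.0658, -0.0514, 0.0093]
grip_width 93.4159
```

View pics/c21.png

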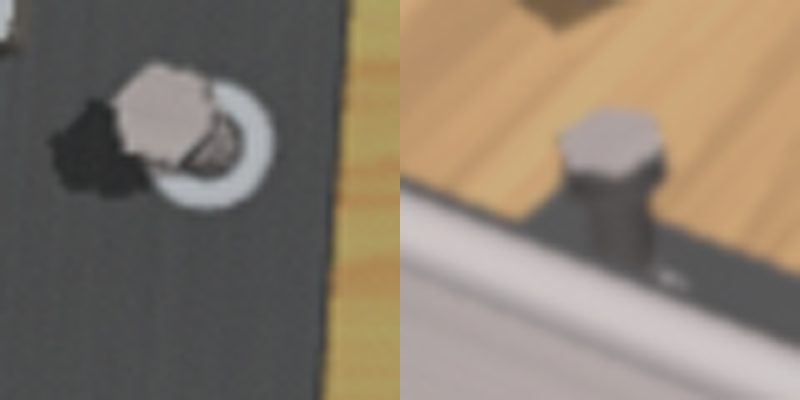

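View pics/top17.png

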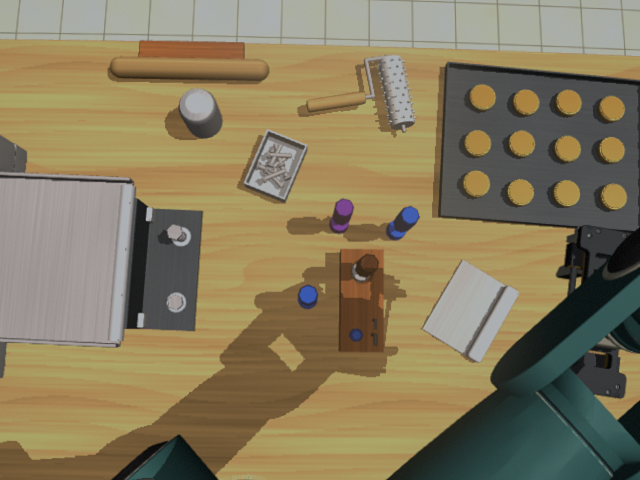

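View pics/side17.png

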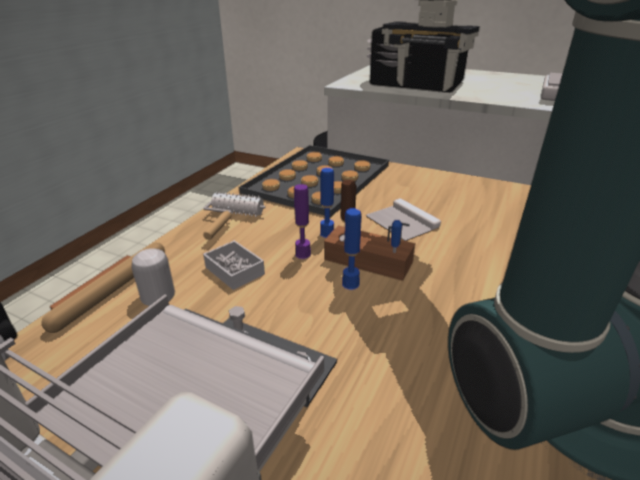

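```bash
python3 - <<'E'
from h import *
T=grab('top')
p=onz(T,(150+163/6.667-.5,215+116/6.667-.5),68.5);w=onz(T,(150+211/6.667-.5,215+145/6.667-.5),9)
print(p,w,np.degrees(np.arctan(np.linalg.norm((p-w)[:2])/59.5)))
E
```

```text
[566.47868024 132.84850389  68.5       ] [567.47755249 132.08730265   9.        ] 1.2091519095370113
```

```bash
python3 -c "
from cell import ctrl
print(ctrl.close_job())"
```

```text
the job is handed in; nothing more can be done
None
```

The crooked coach screw now stands upright with its first quarter turn in, and the driver is back upright in its pocket. I handed the job in at about 26 s.

I lowered the brown driver over the leaning head. It went fully down at the first try, its floor meeting the head at about the expected height, so I did not have to feel for the flats. I eased off to a light press, brought screw and driver upright over the hole, and turned about 90° clockwise from where the torque rose. Because the driver sits slightly off-centre in the grip, I had to re-centre it over the washer at the end of the turn. I then took out the play, lifted off straight and returned the driver.

**Last checks:**
- **Uprightness:** the head lies within about 1.2 mm of the washer's centre. That is a lean of about 0.7° in the wrist view and 1.2° in the top view.
- **Amount turned:** the two measures disagree slightly. The driver angle from first torque gives about 92°, and the hex corners in the pictures give about 95°.
- **Force:** the strongest press was about 15 N for a moment when the driver bottomed on the head, and about 10 N or less while turning. That is more than I would call light at that one moment.
- **Driver and bystanders:** the last pictures show the driver standing in its pocket, and I saw no change in the tin, scraper, home screw or the other drivers. I compared those by eye only.

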